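# Run a thread gauge down a stud and report short thread

## Robot

A 7-joint arm with a two-finger parallel gripper is mounted at the origin on the work surface. World frame = base frame: x ahead of the robot, y to its left, z up, the work surface at z = 0. Lengths are in mm, angles in rad, forces in N, time in s.
With the tool pointing down it reaches from about 425 to 950 mm from the base axis. Payload 16.7 kg.
Tool frame: the origin (TCP) lies on the centre line of the jaws, within the pads' length; the fingertips stand 17 mm ahead of it and the grasp point (between the pads) lies 2 mm behind it; z points along the fingers, x is the direction in which the jaws open and shut, and the axes are right-handed (so a half turn about z gives the same grasp; the last joint's range is limited). The gripper opens to 94 mm and grips with 3 to 60 N. Pads are 16 mm wide; open, the fingers measure 119 mm over their backs; the gripper's body (75 mm by 177 mm) begins 78 mm behind the grasp point.
Start: joints at [0.968, 0.426, 0.074, 1.606, -0.034, 1.111, -0.067], TCP at [295.874, -606.658, 222.467] pointing down, gripper open.
Joint ranges: [-2.85, 2.85], [-0.5, 2.14], [-1.23, 1.37], [0.21, 2.46], [-1.02, 4.16], [0.16, 2.05], [-2.73, 2.73]. Speed limits (rad/s): [1.89, 1.89, 2.39, 2.39, 3.01, 3.01, 3.01].

## Interface

Orientations are given as [roll, pitch, yaw] about the fixed x, y, z axes, in that order (R = Rz(yaw) Ry(pitch) Rx(roll)).
In Python, from bench import sense, capture, camera_model, sign_off gives the robot as it stands. The module is installed in compiled form; this text tells all that it offers.
- The arm moves only by the shell command python3 -m handwheel 'ROWS'. ROWS is JSON, a list of rows, each a list of 3 entries, a list of its own where there are three numbers: the shift along the tool's x, y, z in mm, then the turn, a rotation vector about the tool's x, y, z in rad, then the closure, from -1 (fully open) to 1 (shut). A call has 1 to 8 rows; each row is the pose to reach, as a shift and turn from the pose commanded when the call began, along the tool's axes at that moment; what a row does not reach only later rows make up. A row lasts 1/8 s, in which the tool goes at most 62.5 mm and 10.7 degrees, less where a joint would pass 70% of its speed; a pose out of reach is approached as far as the arm can. A call with a gripper value outside its range is refused whole. The fingers move at their own pace and stop on an object; the grip force is fixed at half the most. Time passes only in rows, so rows that repeat a pose let the fingers close. It gives the time, the measured TCP pose, the force and the opening at its end, in the units of the state.
- sense(): the state, without advancing time (a new reading comes with each control period).
- capture(name): name is "side" or "top"; returns the picture (384x512x3 uint8, red, green, blue); there is no depth.
- camera_model(name): a dict with "fx", "fy", "cx", "cy" (pixels), "world_to_cam" (4x4, takes a point from world to camera coordinates). Camera axes: x right, y down, z forward; pixel columns grow to the right and rows downward; lengths in mm; the calibration is good to about 2 mm. A picture is of the moment at which its call begins. camera_model takes no time and is no camera call.
- sign_off(): hands the job in, once; it reports no verdict.
The state is a dict: "t": time; "q": joint angles; "joint_velocities": joint speeds; "tau": joint torques, N m; "tool_pos": TCP position; "ee_rot": TCP orientation; "wrist_force": force on the tool from outside, world axes, zero at the start; "moment": the same for the moment, N m; "opening": opening from 0.0 (shut) to 1.0 (fully open).
Only numpy, scipy, OpenCV 4.12 (cv2) and the standard library are available. Lean on these libraries where they do the work, as an engineer would, in place of code of your own. Each camera call takes 0.05 s, during which the arm holds its last target.

## Task

Screw the knurled ring gauge down the upright stud, clockwise seen from above and turning only the ring, until it binds and drags the stud and its pointer round by roughly 15 degrees (never as much as 45). Count how far the ring turned on the thread before it bound: if it was at least three quarters of a turn push the result lever fully over away from the robot, and if it was less pull it fully over towards the robot. Let go, and leave the spare gauge, spray can and wrench where they are.

Things in the scene. Friction and masses are not known exactly. Their poses are not given: they have to be found in the camera images.
- fixture: Gauging fixture bolted to the bench: square grey base 120 x 120 x 28 mm carrying a round aluminium housing 84 mm in diameter, top 60 mm above the bench. Origin: centre of the underside, on the bench; z up, through the stud axis. It stands in one of two places (the lever in the other), yawed up to 0.5 rad.
- ring: Knurled steel ring gauge, 46 mm diameter, 18 mm high, already started on the stud, underside 103 to 113 mm above the bench. Origin: underside centre, on the stud axis; z up. Dark line on its top at its own -x. Screws down clockwise 4 mm a turn, drag 0.05 N m; after 0.4 to 1.1 turns (hidden, not told by its height) it stops dead and turns only with the stud. Does not run back.
- lever_base: Block 70 x 50 x 25 mm of the result lever, bolted to the bench. Origin: centre of the underside; its -x side faces the robot, yawed up to 0.4 rad. The lever swings in the block's x-z plane about a pivot 22 mm above the bench at the block's centre.
- lever (a joint): Result lever angle (rad): 0 = fully towards the robot (leans 0.5 rad to the block's -x), 1.0 = fully away (leans 0.5 rad to +x), 0.5 upright. Starts near upright, between 0.4 and 0.6. Stays where left; about 0.06 N m of friction.
- lever_tip (a point): Centre of the black ball (26 mm diameter) at the end of the lever's 10 mm rod, 80 mm from the pivot.
- spare_gauge: Bystander: loose steel ring 60 mm diameter, 22 mm high, lying flat. Origin: centre of its underside.
- spray: Bystander: blue spray can 52 mm diameter, 170 mm high, standing. Origin: centre of its underside.
- wrench: Bystander: steel open-end wrench 170 mm long, lying flat. Origin: underside near its middle.
- clutch (a joint): Angle (rad) by which the collet, with stud and pointer, has been dragged round in the fixture: 0 at the start, grows clockwise seen from above. The collet is a slipping clutch: it holds still up to 0.5 N m, then slips at that torque and stays where it is left.
- stud: Threaded steel stud, 20 mm diameter, on the fixture's axis, with the dark collet that grips it (44 mm diameter, 61 to 75 mm above the bench) and a pointer sweeping 15-degree divisions on the housing. Origin: on the axis, at the collet's underside; the stud's top is 151 mm above the bench. Not to be touched: turn only the ring.
Mind the look-alikes: they are no part of the job. Leave any blue or brown look-alike of the lever_base alone.

How it is judged:
By the outcome, as a careful person would: the job done as asked, in the order asked, and still so for the second after the job is handed in, with the robot touching nothing.
It also fails if it takes over 72 s, if anything falls off the work surface, if the arm or the gripper's body presses on something with over 40 N, if the wrist force passes 120 N, or if a joint passes its speed limit or range.

## Working session

There is one attempt and no reset: what is moved stays moved. The work goes in short steps, Python scripts to look and compute and a shell command to move; the robot and the scene stay as the last step left them, time stands still between calls to the robot, and variables do not carry over. Pictures are saved under pics/ and viewed, and the job is handed in when it is done.

```bash
ls; mkdir -p pics; cat > h.py <<'E'
import numpy as np, cv2
from bench import sense, capture, camera_model
def save(im,name): cv2.imwrite('pics/'+name+'.png',cv2.cvtColor(im,cv2.COLOR_RGB2BGR))
def ray(cam,u,v):
    m=camera_model(cam); T=np.array(m['world_to_cam']); R=T[:3,:3]; c=-R.T@T[:3,3]
    d=R.T@np.array([(u-m['cx'])/m['fx'],(v-m['cy'])/m['fy'],1.]); return c,d/np.linalg.norm(d)
def onz(cam,u,v,z):
    c,d=ray(cam,u,v); return c+d*(z-c[2])/d[2]
def proj(cam,p):
    m=camera_model(cam); T=np.array(m['world_to_cam']); q=T[:3,:3]@np.array(p,float)+T[:3,3]
    return np.array([m['fx']*q[0]/q[2]+m['cx'],m['fy']*q[1]/q[2]+m['cy']])
def two(uv1,uv2,a='side',b='top'):
    c1,d1=ray(a,*uv1);c2,d2=ray(b,*uv2)
    t=np.linalg.lstsq(np.c_[d1,-d2],c2-c1,rcond=None)[0]
    p,q=c1+d1*t[0],c2+d2*t[1]; return (p+q)/2,np.linalg.norm(p-q)
E
python3 - <<'E'
from h import *
np.set_printoptions(precision=3,suppress=True)
for c in('side','top'):
    save(cv2.resize(capture(c),None,fx=1.5,fy=1.5,interpolation=cv2.INTER_CUBIC),c+'0'); m=camera_model(c);print(m['fx'],m['cx'],m['cy'],ray(c,256,192))
s=sense();print(s)
E
```

```text
pics
367.63567937233074 257.70996023126827 194.21553140981598 (array([159.645, 538.942, 556.447]), array([ 0.532, -0.64 , -0.555]))
348.56257526318166 254.74123752950814 189.21112697210432 (array([486.837, -16.83 , 935.695]), array([ 0.141,  0.008, -0.99 ]))
{'t': 0.1, 'q': array([ 0.968,  0.427,  0.074,  1.606, -0.034,  1.111, -0.067]), 'joint_velocities': array([-0.   , -0.001, -0.001, -0.002, -0.001, -0.   , -0.001]), 'tau': array([  0.008, -93.747,   3.677, -45.504,  -0.049,   0.017,   0.   ]), 'tool_pos': array([ 295.735, -606.389,  221.857]), 'ee_rot': array([ 3.142,  0.001, -1.117]), 'wrist_force': array([ 0.49 ,  0.63 , -0.096]), 'moment': array([ 0.031, -0.004, -0.035]), 'opening': 0.9972736467219138}
```

View pics/side0.png

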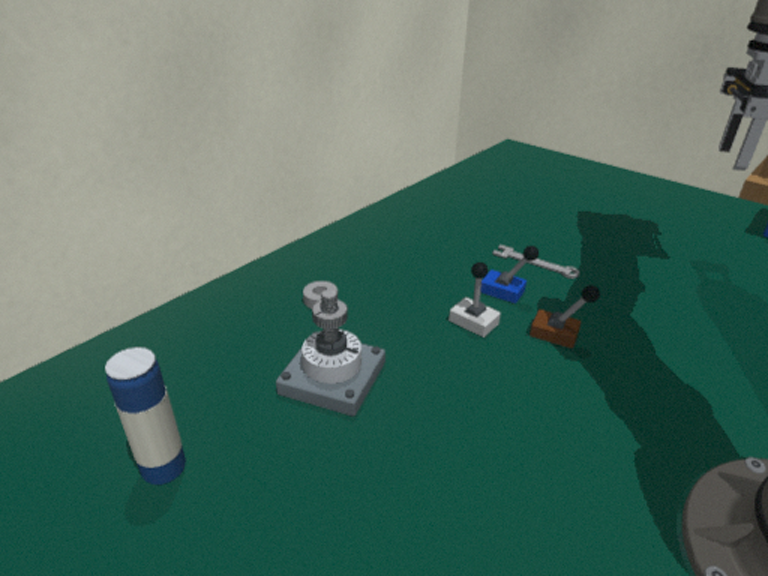

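View pics/top0.png

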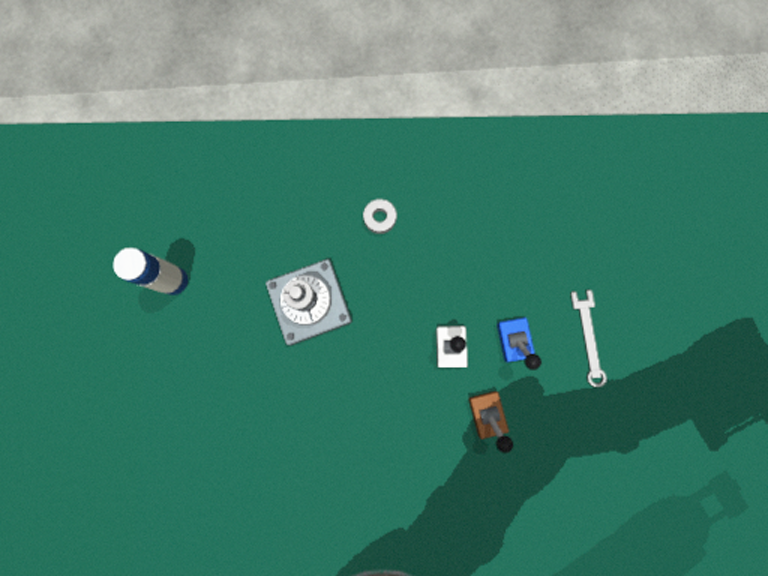

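The side view shows the fixture with the ring at about (330,310), in 1.5x pixels. There are three levers: white (475,316), blue (504,285) and brown (556,328). The top view shows the fixture at (308,300) and the levers as white (452,346), blue (516,340) and brown (489,415). White fits, because blue and brown are excluded look-alikes. I'll confirm that in enlarged crops.

```bash
python3 - <<'E'
from h import *
np.set_printoptions(precision=1,suppress=True)
t=capture('top'); s=capture('side')
a=cv2.resize(t[160:260,165:265],None,fx=4,fy=4,interpolation=cv2.INTER_CUBIC)
b=cv2.resize(t[205:305,270:370],None,fx=4,fy=4,interpolation=cv2.INTER_CUBIC)
save(np.hstack([a,b]),'topcrop')
a=cv2.resize(s[180:280,175:265],None,fx=4,fy=4,interpolation=cv2.INTER_CUBIC)
b=cv2.resize(s[150:250,290:400],None,fx=3.6,fy=4,interpolation=cv2.INTER_CUBIC)
save(np.hstack([a,b]),'sidecrop')
# base plate mask / corners (grey base top z=28)
hsv=cv2.cvtColor(t,cv2.COLOR_RGB2HSV)
def con(mask,roi):
    m=np.zeros_like(mask);x0,y0,x1,y1=roi;m[y0:y1,x0:x1]=mask[y0:y1,x0:x1]
    c=max(cv2.findContours(m,cv2.RETR_EXTERNAL,cv2.CHAIN_APPROX_NONE)[0],key=cv2.contourArea);return c
ng=((hsv[...,0]<65)|(hsv[...,0]>95)|(hsv[...,1]<90)).astype(np.uint8)*255
for nm,roi,z in(('fix',(165,160,245,240),28),('lev',(280,205,320,255),25)):
    r=cv2.minAreaRect(con(ng,roi)); bx=cv2.boxPoints(r)
    P=np.array([onz('top',u,v,z) for u,v in bx]); print(nm,bx.ravel(),'\n',P,P.mean(0),np.linalg.norm(np.diff(P,axis=0),axis=1),np.arctan2(*(P[1]-P[0])[[1,0]]))
E
```

```text
fix [175.4 187.1 219.3 171.4 234.8 214.8 190.9 230.5] 
 [[632.3 203.1  28. ]
 [673.1  87.1  28. ]
 [557.2  46.1  28. ]
 [517.9 160.1  28. ]] [595.1 124.1  28. ] [123.  122.9 120.6] -1.2331664407426493
lev [291. 217. 311. 217. 311. 244. 291. 244.] 
 [[ 550.  -100.4   25. ]
 [ 549.4 -152.4   25. ]
 [ 479.9 -150.    25. ]
 [ 480.5  -98.6   25. ]] [ 515.  -125.3   25. ] [52.  69.5 51.5] -1.582185586896038
```

View pics/topcrop.png

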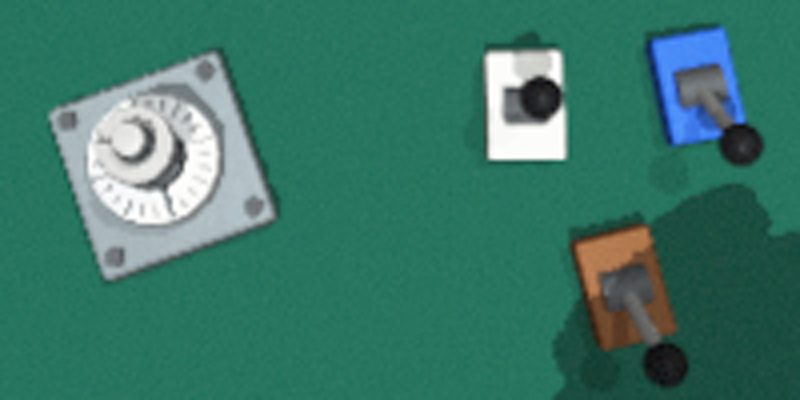

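View pics/sidecrop.png

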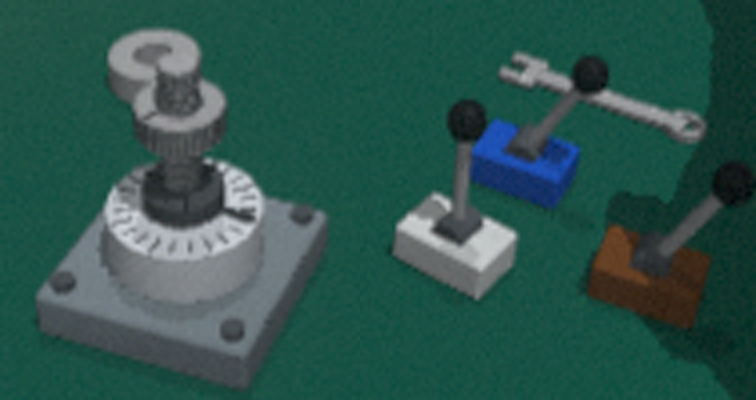

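The crops confirm the white block is the result lever; blue and brown are the look-alikes. In the left crop the stud and ring are at about (130,141). Next I'll refine the stud axis, the ring height and the lever tip.

```bash
python3 - <<'E'
from h import *
np.set_printoptions(precision=1,suppress=True)
t=capture('top'); s=capture('side')
# zoomed ring views
a=cv2.resize(t[180:230,180:230],None,fx=8,fy=8,interpolation=cv2.INTER_CUBIC)
b=cv2.resize(s[180:230,195:245],None,fx=8,fy=8,interpolation=cv2.INTER_CUBIC)
save(np.hstack([a,b]),'ring1')
for z,uv in((151,(197.5,195.25)),(60,(203.3,200.))): print(z,onz('top',*uv,z))
# black ball
for c,im,roi in(('top',t,(285,205,320,250)),('side',s,(305,170,335,195))):
    x0,y0,x1,y1=roi; m=(im[y0:y1,x0:x1].max(2)<50).astype(np.uint8)
    cc=max(cv2.findContours(m,cv2.RETR_EXTERNAL,cv2.CHAIN_APPROX_NONE)[0],key=cv2.contourArea)
    (u,v),r=cv2.minEnclosingCircle(cc); print(c,u+x0,v+y0,r)
    if c=='top': tp=(u+x0,v+y0)
    else: sp=(u+x0,v+y0)
print(two(sp,tp))
for z in(103,121,131,151): print(z,proj('side',(594,125,z)),proj('top',(594,125,z)))
E
```

```text
151 [593.1 122.4 151. ]
60 [593.2 123.7  60. ]
top 304.5 229.0714282989502 4.9539690017700195
side 319.26315784454346 179.6578950881958 5.4316816329956055
(array([ 516.4, -124. ,  102.7]), np.float64(1.7324007254354505))
103 [221.4 214.4] [199.9 197.5]
121 [221.1 207.3] [198.6 196.6]
131 [220.9 203.2] [197.9 196. ]
151 [220.5 194.9] [196.4 194.9]
```

View pics/ring1.png

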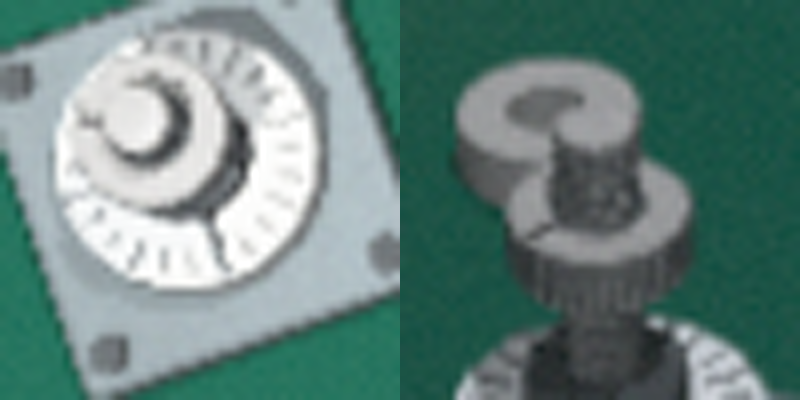

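```bash
python3 - <<'E'
from h import *
np.set_printoptions(precision=1,suppress=True)
print(two((219.75,194.75),(197.4,194.9)), two((220.06,206.5),(198.7,196.4)))
for z in (118,121,124,127,131):
  for c in('side','top'):
    P=np.array([proj(c,(593.5+23*np.cos(a),123.5+23*np.sin(a),z)) for a in np.linspace(0,6.28,73)])
    print(z,c,P.min(0),P.max(0))
s=sense(); print(s['tool_pos'],s['ee_rot'],s['q'])
E
```

```text
(array([595.3, 123.8, 149.7]), np.float64(2.9184005779998574)) (array([595.1, 125.3, 122.2]), np.float64(2.0519865085845552))
118 side [210.3 201.6] [233.3 215.2]
118 top [189.8 187.4] [209.2 206.6]
121 side [210.3 200.4] [233.3 213.9]
121 top [189.5 187.2] [209.  206.5]
124 side [210.2 199.3] [233.2 212.7]
124 top [189.3 187. ] [208.8 206.4]
127 side [210.1 198.1] [233.2 211.5]
127 top [189.  186.8] [208.6 206.2]
131 side [210.  196.4] [233.2 209.8]
131 top [188.7 186.5] [208.4 206.1]
[ 295.8 -606.5  222.2] [ 3.1  0.  -1.1] [ 1.   0.4  0.1  1.6 -0.   1.1 -0.1]
```

```bash
cat >> h.py <<'E'
from scipy.spatial.transform import Rotation as Ro
def rel(p,yaw=None):
    s=sense(); R=Ro.from_euler('xyz',s['ee_rot']); d=R.inv().apply(np.array(p)-s['tool_pos'])
    T=R if yaw is None else Ro.from_euler('xyz',[np.pi,0,yaw])
    rv=(R.inv()*T).as_rotvec()
    print('shift',np.round(d,1),'turn',np.round(rv,3))
def st():
    s=sense(); print('t %.2f'%s['t'],'pos',np.round(s['tool_pos'],1),'rot',np.round(s['ee_rot'],3),'q',np.round(s['q'],2),'F',np.round(s['wrist_force'],1),'M',np.round(s['moment'],3),'open %.3f'%s['opening'])
E
python3 -c "
from h import *
rel([480,-240,240]);rel([594.3,123.8,240])"
```

```text
shift [-248.7 -326.2  -17.7] turn [0. 0. 0.]
shift [-525.6 -588.4  -17.5] turn [0. 0. 0.]
```

```bash
python3 -m handwheel '[[[-30,-38,-3],[0,0,-0.18],-1],[[-62,-80,-6],[0,0,-0.36],-1],[[-94,-122,-8],[0,0,-0.54],-1],[[-126,-164,-10],[0,0,-0.72],-1],[[-158,-206,-12],[0,0,-0.9],-1],[[-190,-248,-14],[0,0,-1.08],-1],[[-220,-288,-16],[0,0,-1.26],-1],[[-248,-326,-18],[0,0,-1.4],-1]]'; python3 -c "
from h import *
st();rel([594.3,123.8,235]);rel([594.3,123.8,235],2.7)"
```

```text
t: 1.3
tool_pos: [480.7, -239.3, 240.8]
ee_rot: [3.141, -0.0, 0.288]
wrist_force: [0.3, 0.8, 0.1]
opening: 0.999
t 1.30 pos [ 480.7 -239.3  240.8] rot [ 3.141 -0.     0.288] q [ 0.65  0.2  -0.35  1.88  0.08  1.07  0.55] F [0.3 0.8 0.1] M [-0.018 -0.134  0.04 ] open 0.999
shift [ 212.1 -315.8    5.7] turn [0. 0. 0.]
shift [ 212.1 -315.8    5.7] turn [ 1.000e-03  0.000e+00 -2.412e+00]
```

```bash
python3 -m handwheel '[[[26,-39,0],[0,0,-0.18],-1],[[53,-79,1],[0,0,-0.36],-1],[[80,-118,2],[0,0,-0.54],-1],[[106,-158,3],[0,0,-0.72],-1],[[132,-197,4],[0,0,-0.9],-1],[[159,-237,5],[0,0,-1.08],-1],[[186,-276,5],[0,0,-1.26],-1],[[212,-316,6],[0,0,-1.44],-1]]'; python3 -c "
from h import *
st();rel([594.3,123.8,235],2.7)"
```

```text
t: 2.3
tool_pos: [596.0, 123.0, 234.6]
ee_rot: [3.141, 0.0, 1.728]
wrist_force: [0.3, -0.9, -0.5]
opening: 0.998
t 2.30 pos [596.  123.  234.6] rot [3.141 0.    1.728] q [ 0.26  0.39 -0.73  1.71  0.29  1.15  1.17] F [ 0.3 -0.9 -0.5] M [ 0.019 -0.099  0.04 ] open 0.998
shift [ 1.  -1.6 -0.4] turn [ 0.     0.    -0.972]
```

```bash
python3 -m handwheel '[[[1,-1.5,0],[0,0,-0.18],-1],[[1,-1.5,0],[0,0,-0.36],-1],[[1,-1.5,0],[0,0,-0.54],-1],[[1,-1.5,0],[0,0,-0.72],-1],[[1,-1.5,0],[0,0,-0.9],-1],[[1,-1.5,0],[0,0,-1.08],-1],[[1,-1.5,0],[0,0,-1.26],-1],[[1,-1.5,0],[0,0,-1.3],-1]]'; python3 -c "
from h import *
st();rel([594.3,123.8,112])
t=capture('top');s=capture('side')
save(np.hstack([cv2.resize(t[100:260,130:330],(400,320)),cv2.resize(s[80:240,130:330],(400,320))]),'above')"
```

```text
t: 3.3
tool_pos: [593.9, 122.3, 234.3]
ee_rot: [3.141, -0.0, 3.024]
wrist_force: [-0.7, 1.0, 0.3]
opening: 1.002
t 3.30 pos [593.9 122.3 234.3] rot [ 3.141 -0.     3.024] q [ 0.44  0.48 -1.    1.71  0.43  1.2   2.35] F [-0.7  1.   0.3] M [ 0.14  -0.057  0.009] open 1.002
shift [ -0.2   1.5 122.3] turn [0. 0. 0.]
```

View pics/above.png

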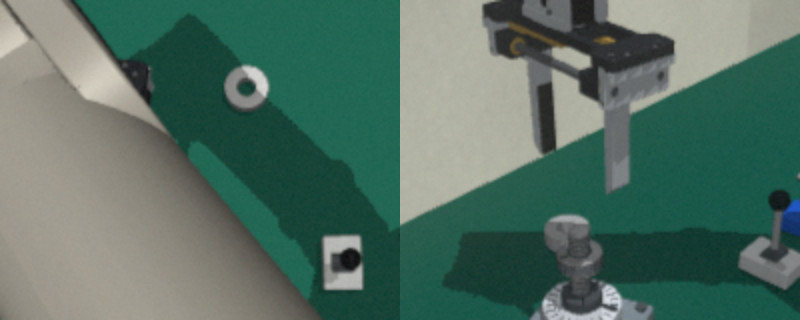

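```bash
python3 -m handwheel '[[[0,1,30],[0,0,0],-1],[[0,1,60],[0,0,0],-1],[[0,1,90],[0,0,0],-1],[[0,1,110],[0,0,0],-1],[[0,1,122],[0,0,0],-1],[[0,1,122],[0,0,0],-1]]'; python3 -c "
from h import *
st()
s=capture('side')
save(cv2.resize(s[100:260,130:330],(800,640))[:600],'down')"
```

```text
t: 4.15
tool_pos: [593.9, 123.6, 112.3]
ee_rot: [-3.142, -0.001, 3.022]
wrist_force: [0.5, 0.5, 0.5]
opening: 1.005
t 4.15 pos [593.9 123.6 112.3] rot [-3.142e+00 -1.000e-03  3.022e+00] q [ 0.37  0.6  -0.92  1.82  0.56  1.01  2.25] F [0.5 0.5 0.5] M [ 0.069  0.051 -0.029] open 1.005
```

View pics/down.png

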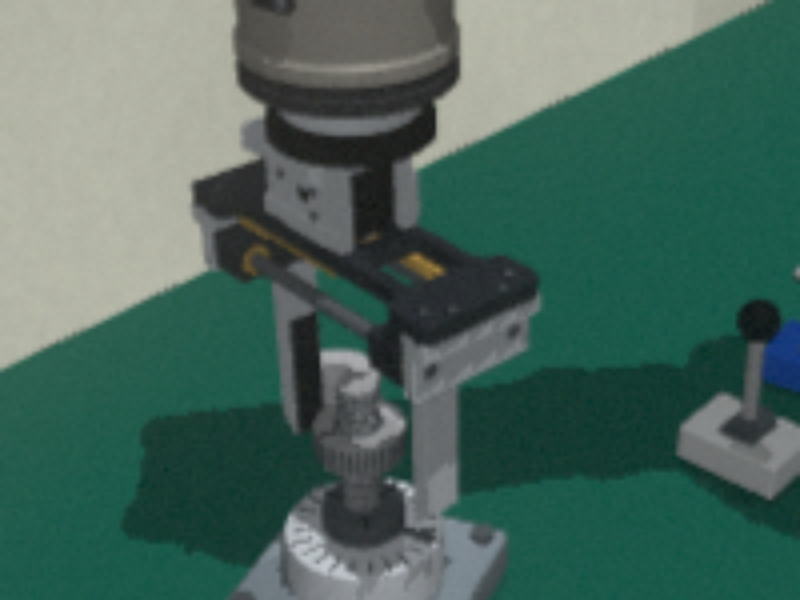

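The side view shows both fingers straddling the ring with clear gaps: left tip (300,430), right tip (440,510), ring (360,440). I'll wind back a little more for range, then close.

```bash
python3 -m handwheel '[[[0,0,0],[0,0,-0.15],-1],[[0,0,0],[0,0,-0.28],-1],[[0,0,0],[0,0,-0.28],1],[[0,0,0],[0,0,-0.28],1],[[0,0,0],[0,0,-0.28],1],[[0,0,0],[0,0,-0.28],1],[[0,0,0],[0,0,-0.28],1],[[0,0,0],[0,0,-0.28],1]]'; python3 -c "
from h import *
st()
s=capture('side');st()
save(cv2.resize(s[120:260,130:300],(800,659))[:600],'grip')"
```

```text
t: 5.2
tool_pos: [595.2, 123.7, 113.0]
ee_rot: [3.141, 0.002, -2.981]
wrist_force: [6.5, 1.9, -1.4]
opening: 0.484
t 5.20 pos [595.2 123.7 113. ] rot [ 3.141e+00  2.000e-03 -2.981e+00] q [ 0.41  0.63 -0.98  1.81  0.61  1.03  2.49] F [ 6.5  1.9 -1.4] M [ 0.404 -1.604 -0.061] open 0.484
t 5.25 pos [595.2 123.7 112.9] rot [ 3.141e+00  2.000e-03 -2.981e+00] q [ 0.41  0.63 -0.98  1.81  0.61  1.03  2.49] F [ 6.1  1.1 -1.2] M [ 0.378 -1.476 -0.023] open 0.485
```

View pics/grip.png

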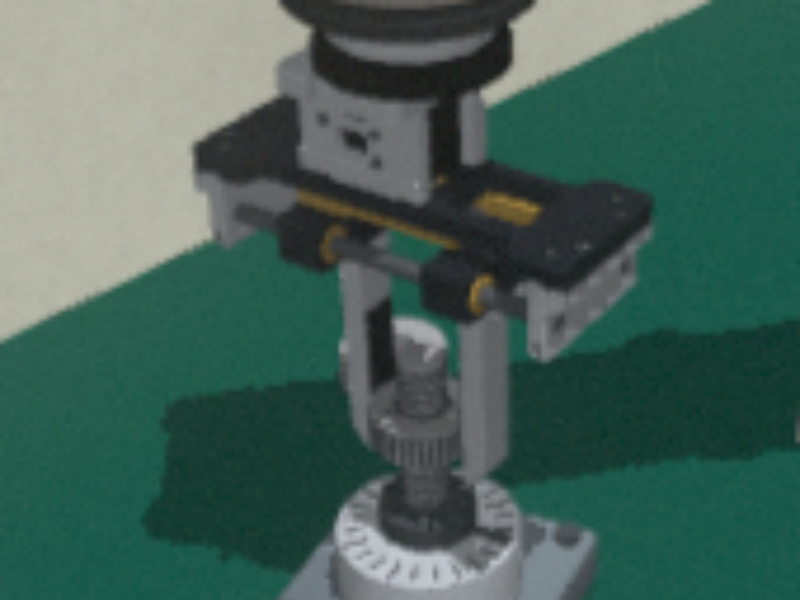

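```bash
python3 -m handwheel '[[[-1.3,-0.2,0],[0,0,0],1],[[-1.3,-0.2,0.1],[0,0,0.12],1],[[-1.3,-0.2,0.2],[0,0,0.28],1],[[-1.3,-0.2,0.3],[0,0,0.44],1],[[-1.3,-0.2,0.4],[0,0,0.6],1],[[-1.3,-0.2,0.5],[0,0,0.72],1],[[-1.3,-0.2,0.5],[0,0,0.72],1]]'; python3 -c "
from h import *
st()"
```

```text
t: 6.12
tool_pos: [594.2, 124.3, 112.1]
ee_rot: [-3.141, -0.001, 2.582]
wrist_force: [-7.6, 2.6, 6.2]
opening: 0.481
t 6.12 pos [594.2 124.3 112.1] rot [-3.141e+00 -1.000e-03  2.582e+00] q [ 0.3   0.57 -0.82  1.82  0.49  0.97  1.86] F [-7.6  2.6  6.2] M [ 0.705  1.672 -0.013] open 0.481
```

```bash
python3 -m handwheel '[[[0.7,-0.2,-0.3],[0,0,0.1],1],[[0.7,-0.2,-0.2],[0,0,0.26],1],[[0.7,-0.2,-0.1],[0,0,0.42],1],[[0.7,-0.2,0],[0,0,0.58],1],[[0.7,-0.2,0.1],[0,0,0.74],1],[[0.7,-0.2,0.2],[0,0,0.9],1],[[0.7,-0.2,0.3],[0,0,1],1],[[0.7,-0.2,0.3],[0,0,1],1]]'; python3 -c "
from h import *
st()"
```

```text
t: 7.12
tool_pos: [593.2, 126.3, 111.7]
ee_rot: [-3.14, -0.002, 1.583]
wrist_force: [-7.9, 9.4, 2.5]
opening: 0.485
t 7.12 pos [593.2 126.3 111.7] rot [-3.140e+00 -2.000e-03  1.583e+00] q [ 0.14  0.5  -0.6   1.83  0.34  0.92  0.98] F [-7.9  9.4  2.5] M [ 2.517  1.512 -0.02 ] open 0.485
```

The TCP drift shows the ring was gripped about 2 mm off-centre; the axis fits at about (595.1, 126.0). The ring has turned 1.72 rad so far, all within the part that is certain to be free. I'll open, rewind and regrip on the axis.

```bash
python3 -m handwheel '[[[0,0,0],[0,0,0],-1],[[0,0,0],[0,0,0],-1],[[0,0,0],[0,0,0],-1],[[0,0,0],[0,0,0],-1]]'; python3 -c "
from h import *
st();rel([595.1,126,111.5],3.1)"
```

```text
t: 7.62
tool_pos: [594.7, 123.5, 111.7]
ee_rot: [-3.142, 0.0, 1.583]
wrist_force: [-0.7, 0.7, 0.1]
opening: 0.869
t 7.62 pos [594.7 123.5 111.7] rot [-3.142  0.     1.583] q [ 0.15  0.5  -0.59  1.83  0.35  0.92  0.98] F [-0.7  0.7  0.1] M [ 0.111 -0.201 -0.026] open 0.869
shift [2.5 0.4 0.2] turn [-0.     0.    -1.517]
```

```bash
python3 -m handwheel '[[[2.5,0.5,0],[0,0,-0.17],-1],[[2.5,0.5,0],[0,0,-0.35],-1],[[2.5,0.5,0],[0,0,-0.53],-1],[[2.5,0.5,0],[0,0,-0.71],-1],[[2.5,0.5,0],[0,0,-0.89],-1],[[2.5,0.5,0],[0,0,-1.07],-1],[[2.5,0.5,0],[0,0,-1.25],-1],[[2.5,0.5,0],[0,0,-1.4],-1]]'; python3 -c "
from h import *
st();rel([595.1,126,111.5],3.2)
s=capture('side')
save(cv2.resize(s[160:260,150:290],(798,570)),'regrip')"
```

```text
t: 8.62
tool_pos: [595.2, 126.0, 111.7]
ee_rot: [3.142, -0.0, 2.988]
wrist_force: [-0.8, -0.5, 0.5]
opening: 1.002
t 8.62 pos [595.2 126.  111.7] rot [ 3.142 -0.     2.988] q [ 0.36  0.6  -0.91  1.81  0.56  1.    2.21] F [-0.8 -0.5  0.5] M [ 0.121 -0.108  0.04 ] open 1.002
shift [ 0.1 -0.   0.2] turn [ 0.    -0.    -0.212]
```

View pics/regrip.png

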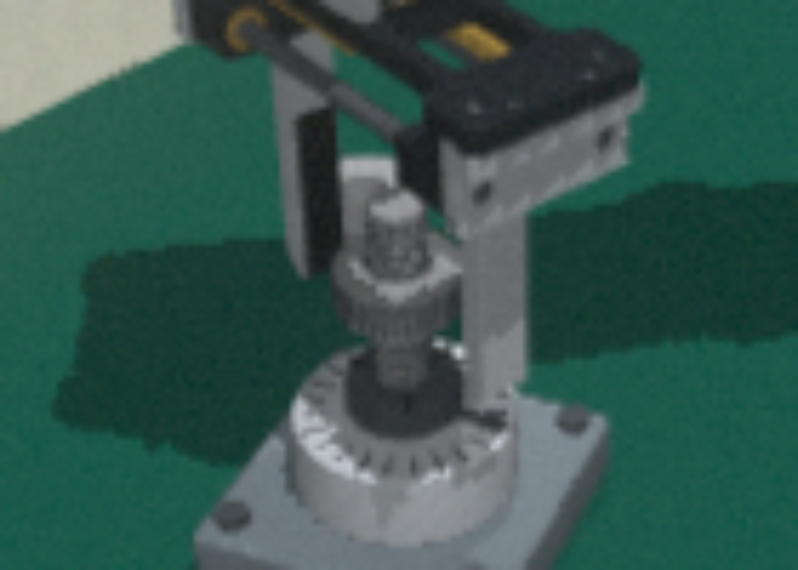

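The ring is between the open fingers, centred, with the pointer unmoved at about (485,415). I'll rewind a bit more and grip.

```bash
python3 -m handwheel '[[[0,0,0],[0,0,-0.15],-1],[[0,0,0],[0,0,-0.28],-1],[[0,0,0],[0,0,-0.28],1],[[0,0,0],[0,0,-0.28],1],[[0,0,0],[0,0,-0.28],1],[[0,0,0],[0,0,-0.28],1],[[0,0,0],[0,0,-0.28],1]]'; python3 -c "
from h import *
st()"
```

```text
t: 9.55
tool_pos: [595.1, 126.3, 111.8]
ee_rot: [-3.142, 0.0, -3.021]
wrist_force: [-0.7, -0.4, 0.1]
opening: 0.505
t 9.55 pos [595.1 126.3 111.8] rot [-3.142  0.    -3.021] q [ 0.4   0.63 -0.97  1.81  0.6   1.03  2.45] F [-0.7 -0.4  0.1] M [ 0.118 -0.     0.014] open 0.505
```

```bash
python3 -m handwheel '[[[0,0,0],[0,0,0],1],[[0,0,0],[0,0,0],1],[[0,0,0.1],[0,0,0.12],1],[[0,0,0.2],[0,0,0.28],1],[[0,0,0.3],[0,0,0.44],1],[[0,0,0.4],[0,0,0.6],1],[[0,0,0.4],[0,0,0.6],1]]'; python3 -c "
from h import *
st()"
```

```text
t: 10.42
tool_pos: [595.2, 126.3, 111.5]
ee_rot: [-3.142, 0.001, 2.664]
wrist_force: [1.6, 0.7, -0.2]
opening: 0.479
t 10.43 pos [595.2 126.3 111.5] rot [-3.142e+00  1.000e-03  2.664e+00] q [ 0.31  0.57 -0.83  1.82  0.51  0.98  1.93] F [ 1.6  0.7 -0.2] M [ 0.214 -0.35  -0.049] open 0.479
```

```bash
cat >> h.py <<'E'
def th():
    s=sense(); y=s['ee_rot'][2]; y=y if y>-2.8 else y+2*np.pi
    print('t %.2f thread-total %.3f rad (%.3f turn) yaw %.3f Mz'%(s['t'],1.719+3.262-y,(1.719+3.262-y)/2/np.pi,y),np.round(s['moment'],3),np.round(s['wrist_force'],1),np.round(s['tool_pos'],1),'q3 %.2f q7 %.2f'%(s['q'][2],s['q'][6]))
E
python3 -m handwheel '[[[0,0,0],[0,0,0.1],1],[[0,0,0.1],[0,0,0.2],1],[[0,0,0.1],[0,0,0.2],1]]' >/dev/null; python3 -c "
from h import *
th()"
python3 -m handwheel '[[[0,0,0.1],[0,0,0.15],1],[[0,0,0.1],[0,0,0.15],1]]'>/dev/null; python3 -c "
from h import *
th()"
```

```text
t 10.80 thread-total 2.514 rad (0.400 turn) yaw 2.467 Mz [ 0.35  -0.316 -0.045] [0.5 0.6 1.9] [595.1 126.4 111.3] q3 -0.79 q7 1.75
t 11.05 thread-total 2.664 rad (0.424 turn) yaw 2.317 Mz [ 0.426 -0.22  -0.02 ] [0.  1.3 0.7] [595.1 126.4 111.2] q3 -0.76 q7 1.62
```

```bash
cat > ck.py <<'E'
from h import *
import sys
th(); sys.exit(1 if abs(sense()['moment'][2])>0.2 else 0)
E
python3 -m handwheel '[[[0,0,0.1],[0,0,0.15],1],[[0,0,0.1],[0,0,0.15],1]]'>/dev/null; python3 ck.py &&
python3 -m handwheel '[[[0,0,0.1],[0,0,0.15],1],[[0,0,0.1],[0,0,0.15],1]]'>/dev/null; python3 ck.py &&
python3 -m handwheel '[[[0,0,0.1],[0,0,0.15],1],[[0,0,0.1],[0,0,0.15],1]]'>/dev/null; python3 ck.py
```

```text
t 11.30 thread-total 2.812 rad (0.448 turn) yaw 2.169 Mz [ 0.52  -0.271 -0.095] [0.5 0.3 1.9] [595.1 126.4 111.1] q3 -0.72 q7 1.49
t 11.55 thread-total 2.962 rad (0.471 turn) yaw 2.019 Mz [ 0.627 -0.2   -0.043] [0.2 2.3 1.8] [595.  126.5 110.9] q3 -0.69 q7 1.36
t 11.80 thread-total 3.111 rad (0.495 turn) yaw 1.870 Mz [ 0.796 -0.194 -0.019] [-0.4  2.5  2.5] [595.1 126.4 110.8] q3 -0.66 q7 1.23
```

```bash

python3 -m handwheel '[[[0,0,0.1],[0,0,0.15],1],[[0,0,0.1],[0,0,0.15],1]]'>/dev/null; python3 ck.py &&
python3 -m handwheel '[[[0,0,0.1],[0,0,0.15],1],[[0,0,0.1],[0,0,0.15],1]]'>/dev/null; python3 ck.py &&
python3 -m handwheel '[[[0,0,0.1],[0,0,0.15],1],[[0,0,0.1],[0,0,0.15],1]]'>/dev/null; python3 ck.py &&
python3 -m handwheel '[[[0,0,0.1],[0,0,0.15],1],[[0,0,0.1],[0,0,0.15],1]]'>/dev/null; python3 ck.py
```

```text
t 12.05 thread-total 3.261 rad (0.519 turn) yaw 1.720 Mz [ 0.857 -0.254 -0.081] [0.3 3.9 2.4] [595.1 126.5 110.7] q3 -0.62 q7 1.10
t 12.30 thread-total 3.411 rad (0.543 turn) yaw 1.570 Mz [ 1.078 -0.198 -0.07 ] [1.4 3.5 3. ] [595.1 126.6 110.6] q3 -0.59 q7 0.96
t 12.55 thread-total 3.561 rad (0.567 turn) yaw 1.420 Mz [ 1.197 -0.302 -0.041] [-0.4  4.2  2.3] [595.1 126.6 110.5] q3 -0.55 q7 0.83
t 12.80 thread-total 3.711 rad (0.591 turn) yaw 1.270 Mz [ 1.342 -0.373 -0.042] [0.9 4.7 2.6] [595.1 126.6 110.4] q3 -0.52 q7 0.70
```

```bash

python3 -m handwheel '[[[0.4,0,0.1],[0,0,0.15],1],[[0.4,0,0.1],[0,0,0.15],1]]'>/dev/null; python3 ck.py &&
python3 -m handwheel '[[[0,0,0.1],[0,0,0.15],1],[[0,0,0.1],[0,0,0.15],1]]'>/dev/null; python3 ck.py &&
python3 -m handwheel '[[[0,0,0.1],[0,0,0.15],1],[[0,0,0.1],[0,0,0.15],1]]'>/dev/null; python3 ck.py &&
python3 -m handwheel '[[[0,0,0.1],[0,0,0.15],1],[[0,0,0.1],[0,0,0.15],1]]'>/dev/null; python3 ck.py
```

```text
t 13.05 thread-total 3.860 rad (0.614 turn) yaw 1.121 Mz [ 1.02  -0.255  0.016] [1.4 4.2 2.9] [595.2 126.7 110.3] q3 -0.49 q7 0.56
t 13.30 thread-total 4.010 rad (0.638 turn) yaw 0.971 Mz [ 0.994 -0.31   0.237] [0.6 4.6 3. ] [595.2 126.7 110.2] q3 -0.45 q7 0.43
t 13.30 thread-total 4.010 rad (0.638 turn) yaw 0.971 Mz [ 0.994 -0.31   0.237] [0.6 4.6 3. ] [595.2 126.7 110.2] q3 -0.45 q7 0.43
t 13.30 thread-total 4.010 rad (0.638 turn) yaw 0.971 Mz [ 0.994 -0.31   0.237] [0.6 4.6 3. ] [595.2 126.7 110.2] q3 -0.45 q7 0.43
```

```bash

python3 -m handwheel '[[[0,0,0],[0,0,0.08],1],[[0,0,0],[0,0,0.08],1]]'>/dev/null; python3 ck.py; python3 -c "
from h import *
s=capture('side')
save(cv2.resize(s[160:260,150:290],(798,570)),'bind1')"
```

```text
t 13.55 thread-total 4.091 rad (0.651 turn) yaw 0.890 Mz [ 1.092 -0.334  0.409] [0.4 5.1 3.7] [595.3 126.7 110.2] q3 -0.44 q7 0.36
```

View pics/bind1.png

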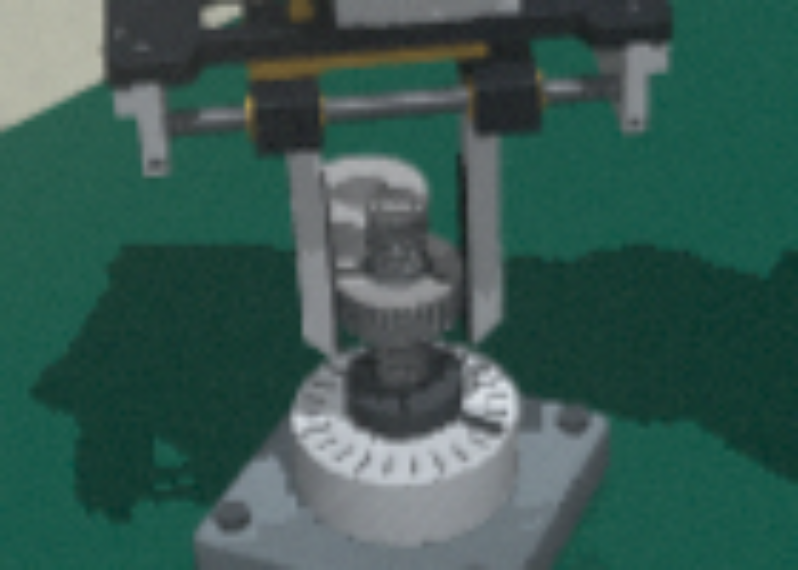

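```bash

python3 -m handwheel '[[[0,0,0],[0,0,0.1],1],[[0,0,0],[0,0,0.1],1]]'>/dev/null; python3 ck.py; 
python3 -m handwheel '[[[0,0,0],[0,0,0.1],1],[[0,0,0],[0,0,0.1],1]]'>/dev/null; python3 ck.py; python3 -c "
from h import *
s=capture('side')
save(cv2.resize(s[160:260,150:290],(798,570)),'bind2')"
```

```text
t 13.85 thread-total 4.193 rad (0.667 turn) yaw 0.788 Mz [ 1.103 -0.451  0.415] [0.6 4.5 3.7] [595.3 126.7 110.2] q3 -0.41 q7 0.27
t 14.10 thread-total 4.293 rad (0.683 turn) yaw 0.688 Mz [ 1.127 -0.546  0.347] [0.5 4.7 3.3] [595.3 126.7 110.3] q3 -0.39 q7 0.18
```

View pics/bind2.png

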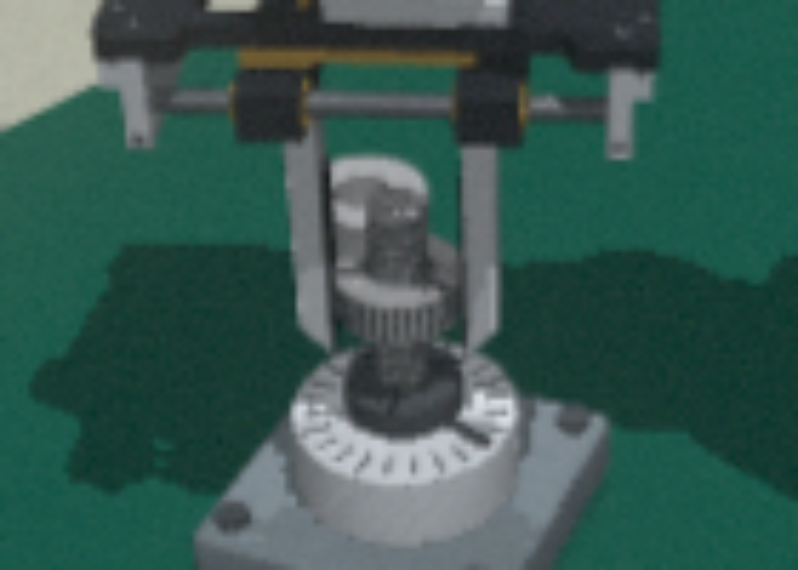

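```bash
python3 - <<'E'
from h import *
import glob
ax=np.array([595.1,126.0])
for f in('regrip','bind1','bind2'):
    im=cv2.imread(f'pics/{f}.png'); c=cv2.resize(im[350:470,430:540],None,fx=3.3,fy=3.3,interpolation=cv2.INTER_CUBIC); cv2.imwrite(f'pics/p_{f}.png',c)
a=[cv2.imread(f'pics/p_{f}.png')[:, :260] for f in('regrip','bind1','bind2')]
cv2.imwrite('pics/pp.png',np.hstack(a))
E
```

```text
(no output)
```

View pics/pp.png

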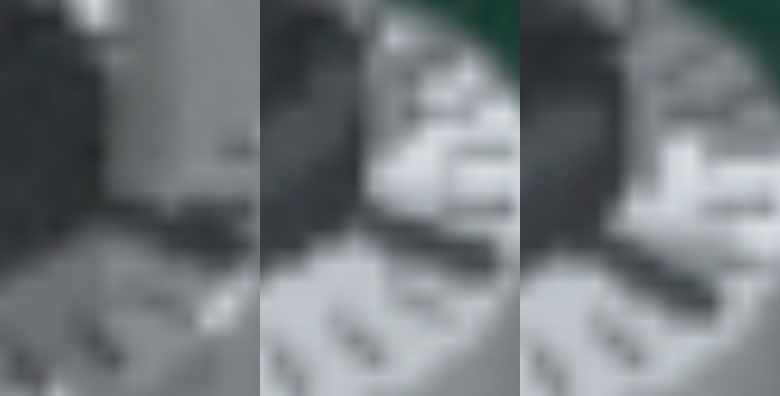

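```bash
python3 - <<'E'
from h import *
ax=np.array([595.1,126.0])
for n,(x,y) in dict(regrip=(242,236),bind1=(232,258),bind2=(190,300)).items():
    u=(430+x/3.3)/5.7+150; v=(350+y/3.3)/5.7+160
    for z in(62,66):
        p=onz('side',u,v,z)[:2]-ax; print(n,z,np.round(np.hypot(*p),1),np.round(np.degrees(np.arctan2(p[1],p[0])),1))
u,v=180+228/8,180+268/8
p=onz('top',u,v,63)[:2]-ax; print('top initial',np.hypot(*p),np.degrees(np.arctan2(p[1],p[0])))
E
```

```text
regrip 62 37.7 -158.3
regrip 66 39.7 -164.7
bind1 62 38.2 -164.0
bind1 66 40.6 -170.0
bind2 62 38.1 -176.5
bind2 66 41.3 178.6
top initial 40.055100741636714 -155.98763319670655
```

Across the three crops the pointer moves by about 5° and then about 17° in total. That agrees with the tool's turn, so the grip hasn't slipped. The ring bound at about 0.62–0.635 turn, under three quarters, so the lever goes towards the robot. Next I'll release and rise.

```bash
python3 -m handwheel '[[[0,0,0],[0,0,0],-1],[[0,0,0],[0,0,0],-1],[[0,0,0],[0,0,0],-1],[[0,0,0],[0,0,0],-1],[[0,0,0],[0,0,0],-1],[[0,0,0],[0,0,0],-1]]'>/dev/null
python3 -m handwheel '[[[0,0,-30],[0,0,0],-1],[[0,0,-70],[0,0,0],-1],[[0,0,-110],[0,0,0],-1],[[0,0,-130],[0,0,0],-1],[[0,0,-130],[0,0,0],-1]]'; python3 -c "
from h import *
st();rel([515,20,240],0.2)
s=capture('side')
save(cv2.resize(s[170:260,180:300],(800,600),interpolation=cv2.INTER_CUBIC),'rel')"
```

```text
t: 15.52
tool_pos: [595.9, 126.8, 241.7]
ee_rot: [3.14, -0.002, 0.683]
wrist_force: [0.5, 0.4, 0.1]
opening: 1.004
t 15.53 pos [595.9 126.8 241.7] rot [ 3.14e+00 -2.00e-03  6.83e-01] q [ 0.02  0.33 -0.42  1.72  0.15  1.12  0.24] F [0.5 0.4 0.1] M [ 0.006 -0.068  0.019] open 1.004
shift [-130.2   31.9    1.4] turn [ 0.001 -0.003  0.483]
```

View pics/rel.png

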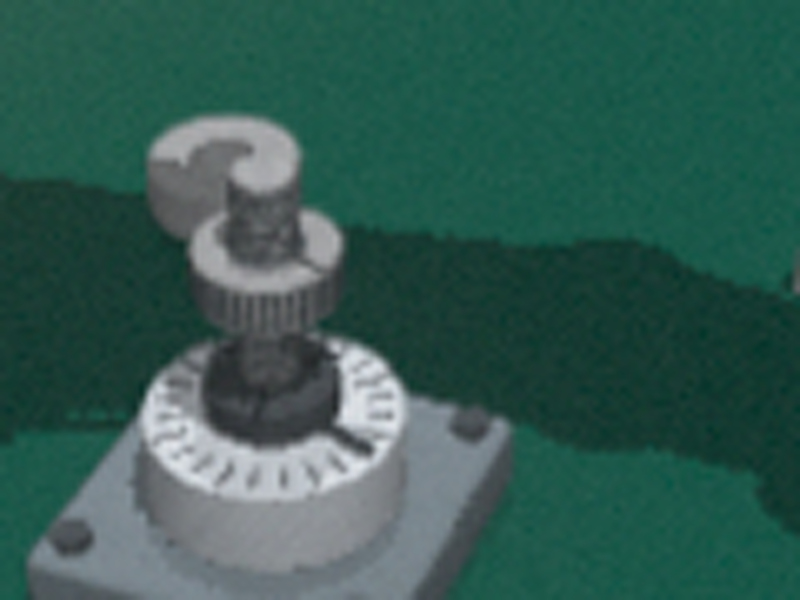

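```bash
python3 - <<'E'
from h import *
ax=np.array([595.1,126.0])
def ang(u,v,z):
    p=onz('side',u,v,z)[:2]-ax; return round(np.hypot(*p),1),round(np.degrees(np.arctan2(p[1],p[0])),1)
k=800/120
for z0 in(123,125): print('line before',ang(195+140/8,180+233/8,z0),'after',ang(180+312/k,170+266/k,z0-2.6))
# initial pointer in topcrop/sidecrop, final
print('ptr after',ang(180+366/k,170+452/k,62))
print('ptr init', ang(175+252/4,180+216/4,62))
E
```

```text
line before (np.float64(17.4), np.float64(72.7)) after (np.float64(15.6), np.float64(-169.9))
line before (np.float64(18.7), np.float64(80.3)) after (np.float64(17.3), np.float64(-177.3))
ptr after (np.float64(38.0), np.float64(-179.3))
ptr init (np.float64(37.2), np.float64(-158.8))
```

The ring's line moved about 250° clockwise. Less roughly 18–20° of pointer drag, that gives about 0.64 turn on the thread, which agrees with the tool reading. Now the lever, from behind with the fingers shut.

```bash
python3 -c "
from h import *
rel([562,-125,220],1.5708)"
```

```text
shift [-184.6  174.2   20.3] turn [ 0.001 -0.    -0.888]
```

```bash
python3 -m handwheel '[[[-20,18,2],[0,0,-0.1],1],[[-50,47,5],[0,0,-0.25],1],[[-80,75,8],[0,0,-0.4],1],[[-110,104,12],[0,0,-0.55],1],[[-140,132,15],[0,0,-0.7],1],[[-165,156,18],[0,0,-0.82],1],[[-184.6,174.2,20],[0,0,-0.888],1],[[-184.6,174.2,20],[0,0,-0.888],1]]'; python3 -c "
from h import *
st();rel([562,-125,97],1.5708)
s=capture('side')
save(cv2.resize(s[60:260,260:480],(660,600)),'lev1')"
```

```text
t: 16.58
tool_pos: [560.8, -127.3, 218.6]
ee_rot: [-3.139, -0.0, 1.568]
wrist_force: [0.2, 0.3, -0.8]
opening: 0.183
t 16.57 pos [ 560.8 -127.3  218.6] rot [-3.139 -0.     1.568] q [ 0.49  0.3  -0.46  1.81  0.15  1.06  1.54] F [ 0.2  0.3 -0.8] M [ 0.078 -0.128 -0.031] open 0.183
shift [  2.3   1.5 121.6] turn [-0.002 -0.    -0.003]
```

View pics/lev1.png

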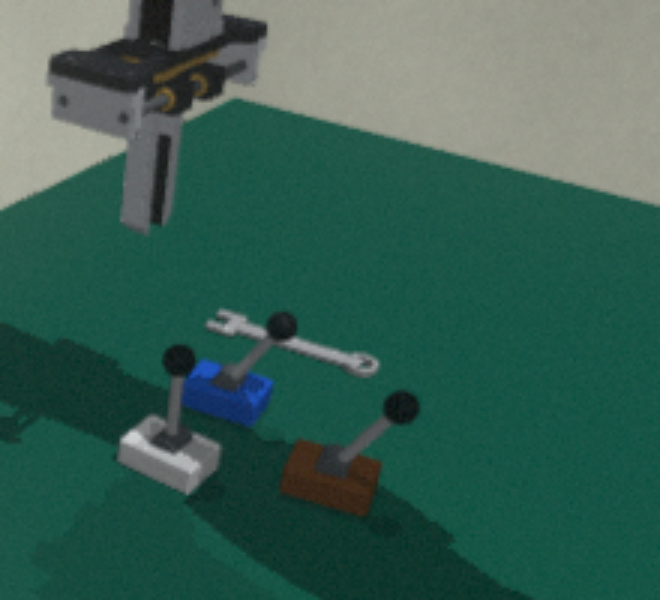

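The fingers are shut at about (145,200), beyond and above the white lever's ball at (179,359). I'll descend behind the ball.

```bash
python3 -m handwheel '[[[2,1,30],[0,0,0],1],[[2,1,65],[0,0,0],1],[[2,1,100],[0,0,0],1],[[2,1,121],[0,0,0],1],[[2,1,121],[0,0,0],1]]'; python3 -c "
from h import *
st();rel([505,-125,97],1.5708)
s=capture('side')
save(cv2.resize(s[60:260,260:480],(660,600)),'lev2')"
```

```text
t: 17.25
tool_pos: [561.9, -121.5, 97.5]
ee_rot: [-3.138, -0.001, 1.572]
wrist_force: [0.1, 0.2, 0.4]
opening: 0.008
t 17.25 pos [ 561.9 -121.5   97.5] rot [-3.138e+00 -1.000e-03  1.572e+00] q [ 0.45  0.44 -0.43  1.92  0.24  0.83  1.46] F [0.1 0.2 0.4] M [ 0.052 -0.162  0.017] open 0.008
shift [ -3.5 -56.9   0.7] turn [-0.003 -0.001  0.001]
```

View pics/lev2.png

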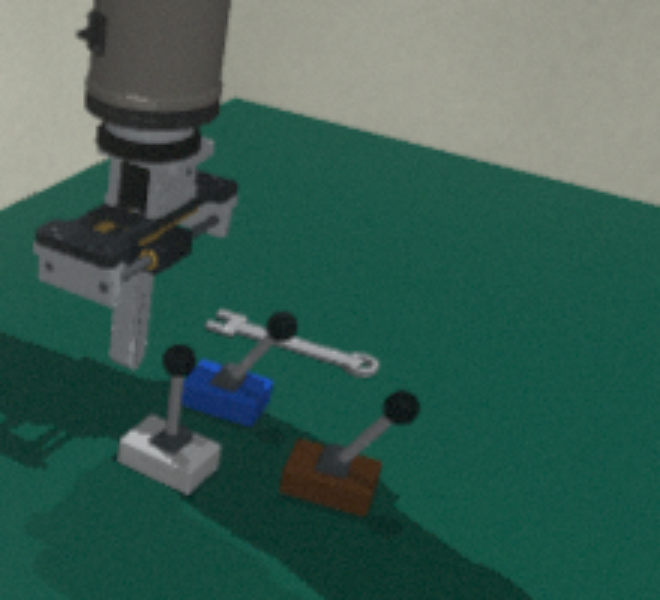

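The fingers are behind the white ball, on its far side and lined up with it. Pulling now.

```bash
python3 -m handwheel '[[[-3,-12,0],[0,0,0],1],[[-3,-24,0],[0,0,0],1],[[-3,-34,0],[0,0,0],1],[[-3,-44,0],[0,0,0],1],[[-3,-52,0],[0,0,0],1],[[-3,-58,0],[0,0,0],1],[[-3,-58,0],[0,0,0],1]]'; python3 -c "
from h import *
st()"
python3 -m handwheel '[[[0,-3,0],[0,0,0],1],[[0,-3,0],[0,0,0],1]]'; python3 -c "
from h import *
st()
s=capture('side')
save(cv2.resize(s[60:260,260:480],(660,600)),'lev3')"
```

```text
t: 18.18
tool_pos: [504.6, -126.1, 99.2]
ee_rot: [-3.141, 0.0, 1.571]
wrist_force: [-0.6, -0.0, 0.0]
opening: 0.005
t 18.18 pos [ 504.6 -126.1   99.2] rot [-3.141  0.     1.571] q [ 0.5   0.36 -0.45  2.04  0.22  0.78  1.49] F [-0.6 -0.   0. ] M [ 0.062 -0.14  -0.05 ] open 0.005
t: 18.42
tool_pos: [501.9, -126.0, 99.2]
ee_rot: [-3.142, -0.0, 1.571]
wrist_force: [-0.3, 0.1, -1.2]
opening: 0.008
t 18.43 pos [ 501.9 -126.    99.2] rot [-3.142 -0.     1.571] q [ 0.5   0.36 -0.45  2.04  0.22  0.78  1.49] F [-0.3  0.1 -1.2] M [ 0.094 -0.127  0.007] open 0.008
```

View pics/lev3.png

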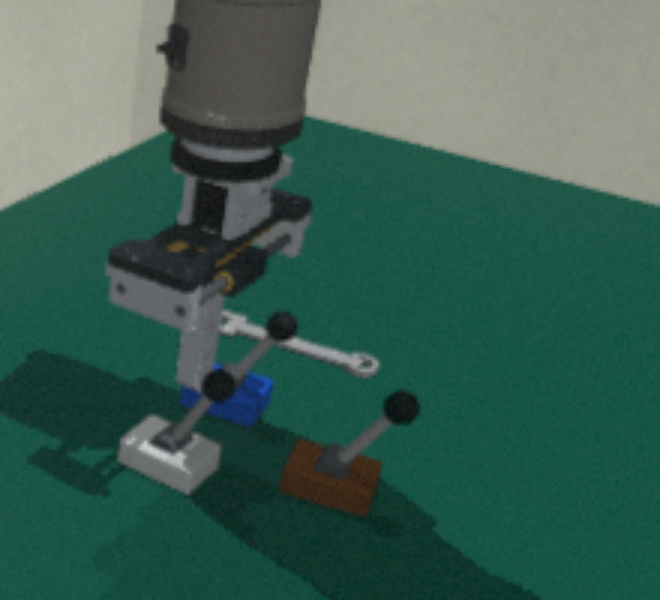

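The white lever is now leaning towards the robot, with its ball at (219,384), and no end stop felt yet. I'll continue until it meets the stop.

```bash
for i in 1; do
python3 -m handwheel '[[[0,-2,0],[0,0,0],1],[[0,-2,0],[0,0,0],1]]' | grep -E 'pos|force'
python3 -m handwheel '[[[0,-1.5,0],[0,0,0],1],[[0,-1.5,0],[0,0,0],1]]' | grep -E 'pos|force'
done
```

```text
tool_pos: [499.9, -126.0, 99.2]
wrist_force: [-0.0, -0.2, -0.8]
tool_pos: [498.4, -126.0, 99.2]
wrist_force: [0.0, -0.2, -0.1]
```

```bash

python3 -m handwheel '[[[0,-1.5,0],[0,0,0],1],[[0,-1.5,0],[0,0,0],1]]' | grep -E 'pos|force'
python3 -m handwheel '[[[0,-1.5,0],[0,0,0],1],[[0,-1.5,0],[0,0,0],1]]' | grep -E 'pos|force'
python3 - <<'E'
from h import *
s=capture('side')
x0,y0,x1,y1=325,175,345,200; m=(s[y0:y1,x0:x1].max(2)<50).astype(np.uint8)
cc=max(cv2.findContours(m,cv2.RETR_EXTERNAL,cv2.CHAIN_APPROX_NONE)[0],key=cv2.contourArea)
(u,v),r=cv2.minEnclosingCircle(cc); print(u+x0,v+y0,r)
for a in np.arange(0,.6,.1):
    th=a-.5; print(round(a,1),np.round(proj('side',(515+80*np.sin(th),-124.5,22+80*np.cos(th))),1))
E
```

```text
tool_pos: [497.6, -126.0, 99.4]
wrist_force: [4.9, 0.1, -3.2]
tool_pos: [497.3, -125.9, 99.5]
wrist_force: [10.8, -0.6, -9.5]
334.0 189.5 5.590270042419434
0.0 [333.9 189.5]
0.1 [331.4 187.1]
0.2 [328.7 185. ]
0.3 [326.  183.1]
0.4 [323.1 181.4]
0.5 [320.2 180.1]
```

The stop is felt at 10.8 N, and the ball at (334.0,189.5) matches the pixel predicted for lever angle 0. I'll back off and rise clear.

```bash

python3 -m handwheel '[[[0,10,0],[0,0,0],1],[[0,35,0],[0,0,0],1],[[0,55,0],[0,0,0],1],[[0,55,-40],[0,0,0],1],[[0,55,-90],[0,0,0],1],[[0,55,-130],[0,0,0],1],[[0,55,-150],[0,0,0],1],[[0,55,-150],[0,0,0],1]]'; python3 - <<'E'
from h import *
s=capture('side');t=capture('top')
save(cv2.resize(s,(768,576)),'fin_side');save(cv2.resize(t,(768,576)),'fin_top')
x0,y0,x1,y1=325,175,345,200; m=(s[y0:y1,x0:x1].max(2)<50).astype(np.uint8)
cc=max(cv2.findContours(m,cv2.RETR_EXTERNAL,cv2.CHAIN_APPROX_NONE)[0],key=cv2.contourArea)
(u,v),r=cv2.minEnclosingCircle(cc); print(u+x0,v+y0,r); st()
E
```

```text
t: 20.52
tool_pos: [551.1, -126.1, 250.4]
ee_rot: [3.14, 0.001, 1.571]
wrist_force: [-0.3, -0.5, -1.5]
opening: 0.006
334.0 189.5 5.590270042419434
t 20.62 pos [ 550.1 -126.   248.3] rot [-3.141 -0.     1.571] q [ 0.51  0.26 -0.48  1.8   0.13  1.11  1.56] F [-0.6 -0.2 -1. ] M [ 0.087 -0.124 -0.009] open 0.006
```

View pics/fin_side.png

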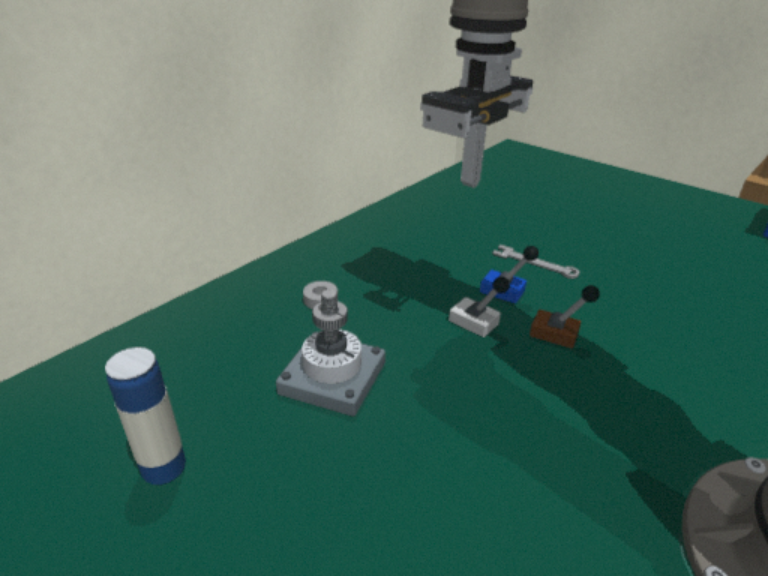

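View pics/fin_top.png

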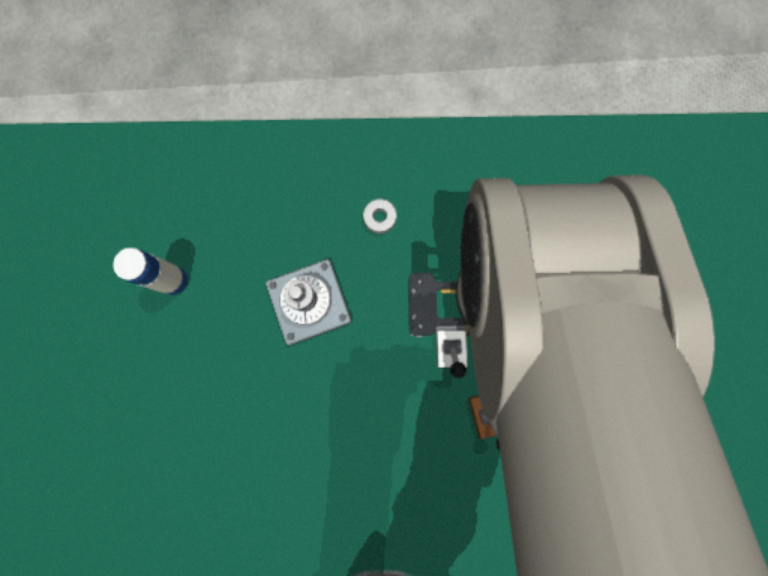

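The final views show the white lever fully over towards the robot (ball at (501,285) side, (458,369) top). The spare gauge, can, wrench and look-alikes are where they started, and the gripper is clear. I'll check the pointer once more from the top before handing in.

```bash
python3 - <<'E'
from h import *
t=capture('top'); save(cv2.resize(t[180:230,180:230],None,fx=10,fy=10,interpolation=cv2.INTER_CUBIC),'ptr')
E
```

```text
(no output)
```

View pics/ptr.png

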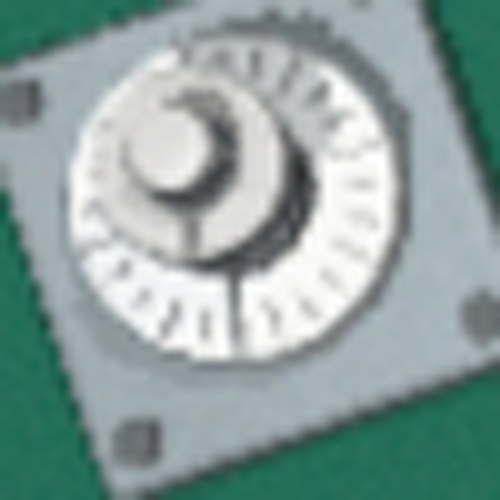

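```bash
python3 -c "
from bench import sign_off
print(sign_off())"
```

```text
the job is handed in; nothing more can be done
None
```

I screwed the ring clockwise until it bound, then pulled the white result lever fully over towards the robot, because the count came to less than three quarters of a turn. The job was handed in at about 21 s.

- **Thread count:** the ring bound at about 0.62–0.635 turn by the tool angle and wrist moment. The ring's own line gave about 0.64 turn as a check.
- **Pointer drag:** the stud and pointer were dragged round by about 17–20°. The side view read about 17–18° before release and 20° after. The last top view also gave about 20°, so it is somewhat over the 15° asked but far below 45°.
- **Grip:** the first grip was about 2 mm off-centre and put about 12 N sideways on the stud. I regripped on the axis after 1.72 rad, and the side forces stayed near 5 N or less from there.
- **Lever:** I felt the end stop at about 11 N. After backing off, the ball was still at the pixel predicted for lever angle 0.
- **Other objects:** the last pictures show the spare gauge, spray can, wrench and look-alike levers where they were, with the gripper clear of everything. In the final top view the arm hid the wrench and most of the look-alikes, so those were checked from the side only.

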